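# Slide the tool-tray cover aside and take out the doming punch

### The arm

A 7-joint arm with a two-finger parallel gripper is mounted at the origin on a cart in front of the work surface, level with it; the furniture and walls round the work are solid. World frame = base frame: x ahead of the robot, y to its left, z up, the work surface at z = 0. Lengths are in m, angles in rad, forces in N, time in s.
With the tool pointing down it reaches from about 0.425 to 0.925 m from the base axis. Payload 6.8 kg.
Tool frame: the origin (TCP) lies on the mounting face of the last link; the fingertips stand 173 mm ahead of it and the grasp point (between the pads) lies 155 mm ahead of it (grip_point_offset is the distance from the TCP to the grasp point, in m); x points along the fingers, z is the direction in which the jaws open and shut, and the axes are right-handed (so a half turn about x gives the same grasp; the last joint's range is limited). The gripper opens to 85 mm and grips with 20 to 120 N. Pads are 22 mm wide; open, the fingers measure 114 mm over their backs; the gripper's body (76 mm by 85 mm) begins 54 mm behind the grasp point. The pads swing forward as they close: fully open they stand 13 mm farther back than shut.
Start: joints at [1.228, 0.477, 0.022, 1.555, -0.011, 1.109, -0.083], TCP at [0.157, -0.656, 0.405] pointing down, gripper open.
Joint ranges: [-2.96, 2.96], [-0.34, 2.1], [-1.41, 1.46], [0.24, 2.44], [-1.37, 4.51], [0.17, 1.92], [-2.96, 2.96]. Speed limits (rad/s): [2.39, 2.39, 3.14, 3.14, 3.14, 3.14, 3.14].

### API

Orientations are given as a rotation vector (axis times angle).
In Python, from bench import * gives the robot as it stands. The module is installed in compiled form; this text tells all that it offers.
- The arm moves only by the tool servo_tool, never from a script. Its argument "motion" is a list of rows, each a list of 5 numbers: the shift along the tool's x, y, z in m, then the turn about the tool's x in degrees, then the gripper command: -1 is fully open, 1 is shut, values between are in proportion. In form: [[dx, dy, dz, turn, fingers], ...]. A call has 1 to 8 rows; each row is the pose to reach, as a shift and turn from the pose measured when the call began, along the tool's axes at that moment; what a row does not reach only later rows make up. A row lasts 1/10 s, in which the tool goes at most 50 mm and 8.59 degrees, less where a joint would pass 70% of its speed; a pose out of reach is approached as far as the arm can. A call with a gripper value outside its range is refused whole. The fingers move at their own pace and stop on an object; "force" is the grip in N (left out, the last holds). Time passes only in rows, so rows that repeat a pose let the fingers close. It gives the time, the measured TCP pose, the force and the opening at its end, in the units of the state.
- get_obs(): the state, without advancing time (a new reading comes with each control period).
- grab_frame(name): name is "scene" or "top" or "wrist"; returns the picture (480x640x3 uint8, red, green, blue); there is no depth.
- camera_params(name): a dict with "mtx" (3x3 intrinsics, pixels), "D" ([k1, k2, p1, p2, k3] as OpenCV has them; the pictures are not rectified), "world_to_cam" (4x4, takes a point from world to camera coordinates); the wrist camera has in their place "T_tool_cam" (4x4, takes a point from camera to tool coordinates, whose origin is the TCP and whose axes are the tool frame's). Camera axes: x right, y down, z forward; pixel columns grow to the right and rows downward; lengths in m; the calibration is good to about 2 mm. A picture is of the moment at which its call begins: read the wrist's pose just before it. camera_params takes no time and is no camera call.
- hand_in(): hands the job in, once; it reports no verdict.
The state is a dict: "clock": time; "joints": joint angles; "qvel": joint speeds; "tau": joint torques, N m; "tcp_pos": TCP position; "orientation": TCP orientation; "contact_force": force on the tool from outside, world axes, zero at the start; "moment": the same for the moment, N m; "grip_width": finger opening in m.
Only numpy, scipy, OpenCV 4.12 (cv2) and the standard library are available. Lean on these libraries where they do the work, as an engineer would, in place of code of your own. Each camera call takes 0.05 s, during which the arm holds its last target. There are 200 camera calls.

### The job

The long steel doming punch is in one of the pockets hidden under the loose wooden cover of the tool tray. Without lifting the cover off, push it along its guides all the way to the stop at the tray's left end to see which pocket holds the punch, then lift the punch out and lay it down flat in the shallow aluminium pan, without dropping it. Leave the cover slid open on the tray, the other hidden tools in their pockets and the things standing round about where they are.

Things in the scene. Friction and masses are not known exactly. Their poses are not given: they have to be found in the camera images.
- tool_tray: Fixed wooden tool tray, 136 x 375 mm. Origin at the centre of its underside, on the bench; y runs along its row of six pockets (robot's left, up to 0.06 rad turned), x away from the robot. Pocket centres at y = -137.5, -82.5, -27.5, 27.5, 82.5 mm, each 116 (x) x 49 mm (y), and a sixth, wider, at 151 mm; floor 22 mm and top 42 mm above the bench.
- finger_channel (a point): Point on the pocket floor at the tray's centre (22 mm above the bench), axes as the tray's. The 6 mm dividers between the pockets are cut away for |x| < 28 mm, so that a finger channel 56 mm wide runs along y through all pockets at floor height and out through the right end wall. The three hidden tools are 55 mm apart.
- tray_stop (a point): Foot of the stop wall's inner face at the tray's left end: tray y = +194 mm, 42 mm above the bench (the wall rises to 48 mm). The cover slides on the tops of the long walls (42 mm) between two guide lips (inner faces at x = +-63 mm, 50 mm high). The right end of the tray (y = -173 mm) has no stop and is nowhere higher than 42 mm between the lips.
- cover: Loose plain wooden board, 123 (x) x 170 (y) x 15 mm, about 0.25 kg, no handle; origin at the centre of its underside, 42 mm above the bench; axes as the tray's. It first hides the three right-hand pockets (-y) and slides along the tray's y between the lips until it meets the stop (origin at tray y = +109 mm). Its right end face is free to push; 1 to 4 N moves it, 12 N if it rubs.
- punch_center (a point): Centre of the punch, half-way up: a round tapered steel doming punch, 105 mm long and 10 mm thick, 0.055 kg, the longest of the three hidden tools. y is its long axis, z up. It lies along the tray's x in one of the three right-hand pockets, on the pocket floor.
- burnisher: Pale bone-handled burnisher, 85 x 10 x 9 mm, lying in another of the three hidden pockets; origin at the centre of its underside, y its long axis. It stays there.
- graver: Dark graver, 72 x 8 x 8 mm, in the remaining hidden pocket; origin at the centre of its underside, y its long axis. It stays there.
- polish_bar: Pale bar of polishing compound, 22 x 55 x 16 mm, in the tray's fifth pocket (tray y about +82 mm), low enough for the cover to slide over; origin at the centre of its underside. It stays there.
- pan: Fixed shallow aluminium pan right of the tool tray, 140 mm (x) x 98 mm (y), on a wooden riser; rim 32 mm, inner floor 22 mm above the bench, walls 4 mm thick; origin at the centre of its underside.
- tin: Round tin, 69 mm across and 25 mm high, right of the pan; bystander; origin at the centre of its underside.
- oiler: Small squeeze bottle with a nozzle, 36 mm across and 127 mm high, behind the tray; bystander; origin at the centre of its underside.
- caliper: Vernier caliper, 69 x 200 x 11 mm, lying behind the left part of the tray; bystander; origin at the centre of its underside.

How it is judged:
By the outcome, as a careful person would: the job done as asked, in the order asked, and still so for the second after the job is handed in, with the robot touching nothing.
It also fails if it takes over 54 s, if anything falls off the work surface, if the arm or the gripper's body presses on something with over 40 N, if the wrist force passes 120 N, or if a joint passes its speed limit or range.

## Working session

There is one attempt and no reset: what is moved stays moved. The work goes in short steps, Python scripts to look and compute and a tool call to move; the robot and the scene stay as the last step left them, time stands still between calls to the robot, and variables do not carry over. Pictures are saved under pics/ and viewed, about 8 in all and at most 12, crops included, and the job is handed in when it is done.

Besides the shell and the picture viewer there is one more tool, called as name(argument=value, ...) on one line, values as JSON. servo_tool: Moves the arm, as the interface text tells. Its arguments: {"type":"object","properties":{"motion":{"type":"array","items":{"type":"array","items":{"type":"number"}}},"force":{"type":"number"}},"required":["motion"]}

```bash
mkdir -p pics; python3 - <<'E'
from bench import *
import cv2
o=get_obs(); print({k:o[k] for k in ('clock','tcp_pos','orientation','contact_force','grip_width')})
for n in ('top','scene'):
    cv2.imwrite(f'pics/{n}0.png',grab_frame(n)[:,:,::-1]); p=camera_params(n); print(n,p)
print(camera_params('wrist'))
E
```

```text
{'clock': 0.0, 'tcp_pos': array([ 0.15700391, -0.65620244,  0.40372259]), 'orientation': array([ 1.03555315,  1.31273747, -1.03382998]), 'contact_force': array([0.08463736, 0.07307743, 0.54587935]), 'grip_width': 0.08517398097364945}
top {'mtx': array([[503.77046198,   0.        , 316.69920816],
       [  0.        , 503.77046198, 239.94945067],
       [  0.        ,   0.        ,   1.        ]]), 'D': array([-0.02337536,  0.        ,  0.        ,  0.        ,  0.        ]), 'world_to_cam': array([[ 0.01358386, -0.99982895,  0.01255225, -0.06321882],
       [-0.99765393, -0.01439456, -0.06692864,  0.57622322],
       [ 0.06709787, -0.01161365, -0.99767881,  1.32068886],
       [ 0.        ,  0.        ,  0.        ,  1.        ]])}
scene {'mtx': array([[450.83036666,   0.        , 322.43918569],
       [  0.        , 450.83036666, 238.82517048],
       [  0.        ,   0.        ,   1.        ]]), 'D': array([0.02328214, 0.        , 0.        , 0.        , 0.        ]), 'world_to_cam': array([[-0.85035066, -0.52609408,  0.01134756,  0.4441872 ],
       [-0.3685329 ,  0.58000729, -0.72648127,  0.28161696],
       [ 0.37561583, -0.62194578, -0.68709256,  0.86066679],
       [ 0.        ,  0.        ,  0.        ,  1.        ]])}
{'mtx': array([[337.09642747,   0.        , 314.71030142],
       [  0.        , 337.09642747, 245.97965895],
       [  0.        ,   0.        ,   1.        ]]), 'D': array([-0.0373199,  0.       ,  0.       ,  0.       ,  0.       ]), 'T_tool_cam': array([[ 1.50877598e-04, -3.23851059e-01,  9.46108064e-01,
         3.09675524e-02],
       [-5.66257481e-05, -9.46108076e-01, -3.23851054e-01,
         8.30968431e-02],
       [ 9.99999987e-01, -4.71220775e-06, -1.61084822e-04,
         9.23419028e-04],
       [ 0.00000000e+00,  0.00000000e+00,  0.00000000e+00,
         1.00000000e+00]])}
```

View pics/top0.png

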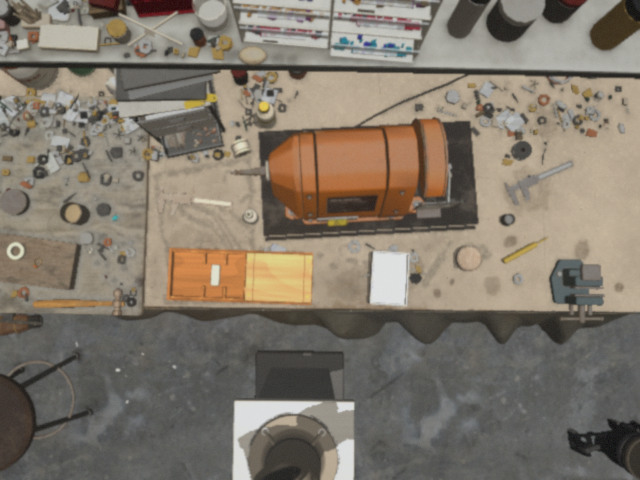

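View pics/scene0.png

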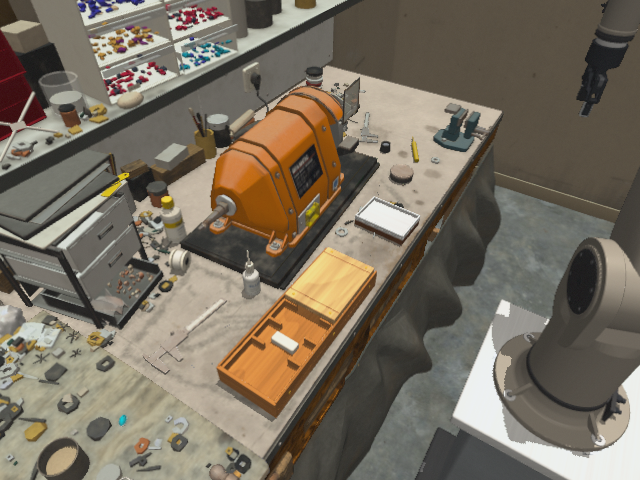

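The top view shows the tray at about (168–312, 250–304), the cover at its right end, the pan at (370–408, 250–304), the tin at (468, 258), and the big motor just behind the tray. I'll enlarge it.

```bash
cat > h.py <<'E'
from bench import *
import cv2, numpy as np
from scipy.spatial.transform import Rotation as R
def pose():
    o=get_obs(); T=np.eye(4); T[:3,:3]=R.from_rotvec(o['orientation']).as_matrix(); T[:3,3]=o['tcp_pos']; return T
def cam2world(name,T=None):
    p=camera_params(name)
    return p, (T@p['T_tool_cam'] if name=='wrist' else np.linalg.inv(p['world_to_cam']))
def px2w(name,uv,z,T=None):
    p,C=cam2world(name,T)
    n=cv2.undistortPoints(np.array(uv,float).reshape(-1,1,2),p['mtx'],p['D'])[:,0]
    d=np.c_[n,np.ones(len(n))]@C[:3,:3].T; o=C[:3,3]; z=np.asarray(z,float)
    return o+d*((z-o[2])/d[:,2])[:,None]
def w2px(name,P,T=None):
    p,C=cam2world(name,T); M=np.linalg.inv(C)
    return cv2.projectPoints(np.array(P,float).reshape(-1,1,3),cv2.Rodrigues(M[:3,:3])[0],M[:3,3],p['mtx'],p['D'])[0][:,0]
E
python3 - <<'E'
from h import *
im=cv2.imread('pics/top0.png')
a=cv2.resize(im[240:310,160:320],None,fx=5,fy=5,interpolation=cv2.INTER_CUBIC)
b=cv2.resize(im[240:310,355:495],None,fx=3.4,fy=3.4,interpolation=cv2.INTER_CUBIC)
c=np.zeros((a.shape[0]+b.shape[0],800,3),np.uint8);c[:350]=a;c[350:,:b.shape[1]]=b
cv2.imwrite('pics/c1.png',c);print(c.shape, pose().round(4))
E
```

```text
(588, 800, 3) [[-5.000e-04  9.726e-01  2.327e-01  1.570e-01]
 [ 1.500e-03  2.327e-01 -9.726e-01 -6.562e-01]
 [-1.000e+00 -1.000e-04 -1.600e-03  4.038e-01]
 [ 0.000e+00  0.000e+00  0.000e+00  1.000e+00]]
```

View pics/c1.png

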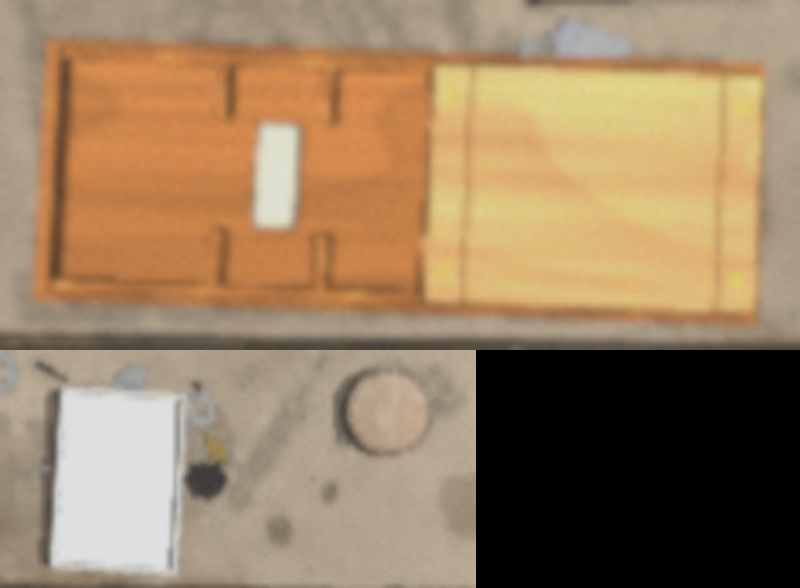

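The enlarged crop gives the cover corners (432,65), (763,73), (753,313), (424,304), the tray's left corners (48,42) and (37,298), and the pan corners (60,388), (187,396), (177,573), (50,566). The tin is at (387,412).

```bash
python3 - <<'E'
from h import *
f=lambda L,s,ox,oy:(np.array(L,float)+.5)/s-.5+[ox,oy]
cov=px2w('top',f([(432,65),(763,73),(753,313),(424,304)],5,160,240),[.057]*4)
tr=px2w('top',f([(48,42),(37,298)],5,160,240),[.049]*2)
pan=px2w('top',f([(60,38),(187,46),(177,223),(50,216)],3.4,355,240),[.032]*4)
tin=px2w('top',f([(387,62)],3.4,355,240),[.025])
print(cov.round(4),cov.mean(0),'\n',tr.round(4),'\n',pan.round(4),pan.mean(0),tin)
for q in (cov,pan): 
    a=(q[0]+q[3]-q[1]-q[2])/2; b=(q[0]+q[1]-q[2]-q[3])/2
    print('len',np.linalg.norm(a),np.linalg.norm(b),'yaw y-axis',np.arctan2(-a[0],a[1]),'x-axis',np.arctan2(b[1],b[0]))
E
```

```text
[[ 0.5392  0.1272  0.057 ]
 [ 0.5375 -0.0436  0.057 ]
 [ 0.4142 -0.0402  0.057 ]
 [ 0.4166  0.1285  0.057 ]] [0.47688741 0.0429668  0.057     ] 
 [[0.5486 0.3277 0.049 ]
 [0.4164 0.3291 0.049 ]] 
 [[ 0.5496 -0.202   0.032 ]
 [ 0.5448 -0.3008  0.032 ]
 [ 0.4081 -0.2934  0.032 ]
 [ 0.4122 -0.1952  0.032 ]] [ 0.47867146 -0.24783495  0.032     ] [[ 0.53472174 -0.45937949  0.025     ]]
len 0.16974875721695867 0.12297791112975182 yaw y-axis -0.011926334010518229 x-axis -0.019223040319930818
len 0.0986250664997427 0.1372207401747859 yaw y-axis -0.0457525377822513 x-axis -0.05214469396280606
```

```bash
cat >> h.py <<'E'
def plan(xyz,yawz):
    "shift in tool axes to world TCP target, and turn so that tool z points at yawz (rad, world)"
    T=pose(); d=T[:3,:3].T@(np.array(xyz)-T[:3,3])
    t=-np.degrees(yawz-np.arctan2(T[1,2],T[0,2])); t=(t+180)%360-180
    o=get_obs(); print('t',round(o['clock'],2),'tcp',T[:3,3].round(4),'F',o['contact_force'].round(1),'w',round(o['grip_width'],4),'\nshift',d.round(4),'turn',round(t,2))
E
python3 - <<'E'
from h import *
plan((.474,-.09,.28),-.018)
E
```

```text
t 0.1 tcp [ 0.157  -0.6562  0.4038] F [ 1.1 -0.   0.5] w 0.0852 
shift [ 0.1246  0.44   -0.4768] turn -75.52
```

servo_tool(motion=[[0.125,0.44,-0.477,-75.5,0],[0.125,0.44,-0.477,-75.5,0],[0.125,0.44,-0.477,-75.5,0],[0.125,0.44,-0.477,-75.5,0],[0.125,0.44,-0.477,-75.5,0],[0.125,0.44,-0.477,-75.5,0],[0.125,0.44,-0.477,-75.5,0],[0.125,0.44,-0.477,-75.5,0]])

```text
clock: 0.9
tcp_pos: [0.3491, -0.3118, 0.3287]
orientation: [0.103, 1.569, -0.101]
contact_force: [1.5, -0.6, 0.4]
grip_width: 0.0428
```

```bash
python3 - <<'E'
from h import *
plan((.474,-.09,.28),-.018); print(get_obs()['joints'].round(3))
E
```

```text
t 0.9 tcp [ 0.3491 -0.3118  0.3287] F [ 1.5 -0.6  0.4] w 0.0428 
shift [0.0489 0.236  0.0951] turn -6.42
[ 0.925  0.262 -0.377  2.09   0.13   0.813  0.34 ]
```

servo_tool(motion=[[0.049,0.236,0.095,-6.4,0],[0.049,0.236,0.095,-6.4,0],[0.049,0.236,0.095,-6.4,0],[0.049,0.236,0.095,-6.4,0],[0.049,0.236,0.095,-6.4,0],[0.049,0.236,0.095,-6.4,0],[0.049,0.236,0.095,-6.4,0],[0.049,0.236,0.095,-6.4,0]])

```text
clock: 1.7
tcp_pos: [0.4733, -0.0912, 0.2797]
orientation: [0.016, 1.572, -0.015]
contact_force: [0.5, -0.3, 0.9]
grip_width: 0.0425
```

```bash
python3 - <<'E'
from h import *
plan((.4745,-.080,.215),-.018); print(get_obs()['joints'].round(3))
T=pose(); cv2.imwrite('pics/w1.png',grab_frame('wrist')[:,:,::-1])
np.save('T1.npy',T)
E
```

```text
t 1.7 tcp [ 0.4733 -0.0912  0.2797] F [ 0.5 -0.3  0.9] w 0.0425 
shift [0.0647 0.0111 0.0011] turn -0.08
[ 0.463  0.376 -0.478  2.092  0.255  0.73  -0.198]
```

View pics/w1.png

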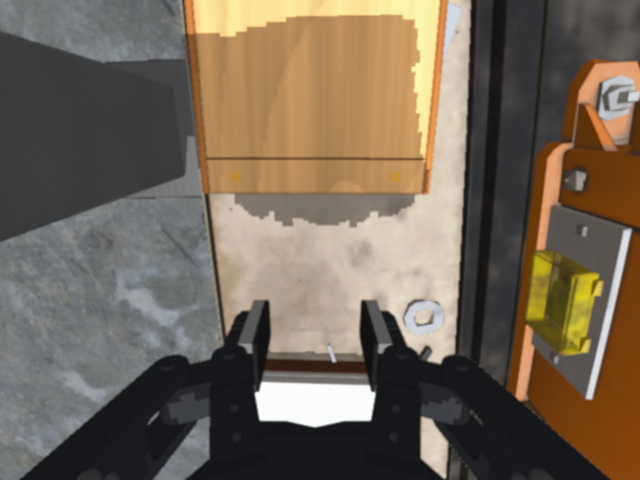

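Wrist view: the cover's right edge is at row 193, columns 204–430, centred on the fingers (mean column 315). The pan is behind the fingers at the bottom.

```bash
python3 - <<'E'
from h import *
T=np.load('T1.npy')
print(px2w('wrist',[(204,193),(430,193)],[.057]*2,T).round(4))
E
```

```text
[[ 0.4102 -0.0408  0.057 ]
 [ 0.5397 -0.0433  0.057 ]]
```

servo_tool(motion=[[0.065,0.0,0.001,0,0],[0.065,0.0,0.001,0,0],[0.065,0.0,0.001,0,0],[0.065,0.0,0.001,0,0],[0.065,0.011,0.001,0,0],[0.065,0.011,0.001,0,0]])

```text
clock: 2.35
tcp_pos: [0.4749, -0.0794, 0.2161]
orientation: [0.016, 1.569, -0.015]
contact_force: [0.9, 0.1, 0.5]
grip_width: 0.043
```

servo_tool(motion=[[0.001,0.013,0,0,0],[0.001,0.025,0,0,0],[0.001,0.04,0,0,0],[0.001,0.06,0,0,0],[0.001,0.08,0,0,0],[0.001,0.1,0,0,0],[0.001,0.12,0,0,0],[0.001,0.135,0,0,0]])

```text
clock: 3.15
tcp_pos: [0.4772, 0.0577, 0.2155]
orientation: [0.015, 1.569, -0.013]
contact_force: [0.5, -2.2, 1.1]
grip_width: 0.043
```

```bash
python3 - <<'E'
from h import *
plan((.478,.142,.215),-.018)
E
```

```text
t 3.15 tcp [0.4772 0.0577 0.2155] F [ 0.5 -2.2  1.1] w 0.043 
shift [ 0.0006  0.0843 -0.0007] turn 0.02
```

servo_tool(motion=[[0,0.015,0,0,0],[0,0.03,0,0,0],[0,0.045,0,0,0],[0,0.057,0,0,0],[0,0.065,0,0,0],[0,0.071,0,0,0],[0,0.075,0,0,0],[0,0.078,0,0,0]])

```text
clock: 3.95
tcp_pos: [0.4787, 0.1355, 0.2156]
orientation: [0.014, 1.569, -0.014]
contact_force: [0.6, -2.4, 3.3]
grip_width: 0.0424
```

servo_tool(motion=[[0,0.003,0,0,0],[0,0.005,0,0,0],[0,0.005,0,0,0]])

```text
clock: 4.25
tcp_pos: [0.4787, 0.1408, 0.2155]
orientation: [0.015, 1.569, -0.014]
contact_force: [0.8, -0.7, 0.8]
grip_width: 0.0425
```

servo_tool(motion=[[0,0.002,0,0,0],[0,0.004,0,0,0],[0,0.005,0,0,0],[0,0.005,0,0,0]])

```text
clock: 4.65
tcp_pos: [0.4789, 0.1434, 0.2154]
orientation: [0.013, 1.571, -0.019]
contact_force: [1.1, -9.4, 6.5]
grip_width: 0.0431
```

servo_tool(motion=[[0,0.003,0,0,0],[0,0.005,0,0,0],[0,0.005,0,0,0]])

```text
clock: 4.95
tcp_pos: [0.4791, 0.1446, 0.2154]
orientation: [0.009, 1.573, -0.027]
contact_force: [0.8, -14.8, 10.0]
grip_width: 0.0429
```

servo_tool(motion=[[0,-0.015,0,0,0],[-0.06,-0.03,0,0,0],[-0.09,-0.08,0,0,0],[-0.09,-0.13,0,0,0],[-0.09,-0.18,0,0,0],[-0.09,-0.23,0,0,0],[-0.09,-0.23,0,0,0],[-0.09,-0.23,0,0,0]])

```text
clock: 5.75
tcp_pos: [0.4737, -0.0868, 0.3078]
orientation: [0.013, 1.572, -0.031]
contact_force: [0.0, 1.3, -0.1]
grip_width: 0.043
```

```bash
python3 - <<'E'
from h import *
T=pose(); cv2.imwrite('pics/w2.png',grab_frame('wrist')[:,:,::-1])
np.save('T2.npy',T); print(T[:3,3])
E
```

```text
[ 0.47373084 -0.08680118  0.30780943]
```

View pics/w2.png

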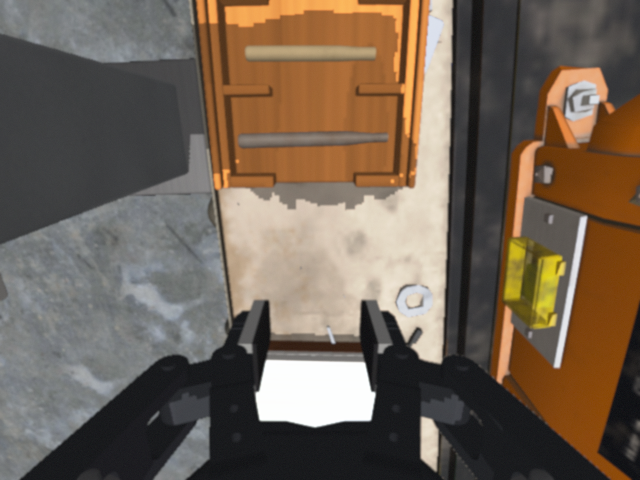

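Two hidden tools are visible. The grey tapered one is in the right-hand pocket, columns 238–389 at row about 140. The pale one is in the next pocket, columns 245–376 at row about 52. I'll measure both.

```bash
python3 - <<'E'
from h import *
T=np.load('T2.npy')
P=px2w('wrist',[(238,141),(389,137),(245,53),(376,53),(216,187),(415,187)],[.027,.027,.027,.027,.042,.042],T)
print(P.round(4),np.linalg.norm(P[0]-P[1]),np.linalg.norm(P[2]-P[3]))
im=cv2.imread('pics/w2.png'); cv2.imwrite('pics/w2c.png',cv2.resize(im[100:200,195:435],None,fx=3.3,fy=3.3,interpolation=cv2.INTER_CUBIC))
E
```

```text
[[ 0.4208 -0.0125  0.027 ]
 [ 0.5277 -0.0128  0.027 ]
 [ 0.4309  0.0432  0.027 ]
 [ 0.5171  0.0407  0.027 ]
 [ 0.4057 -0.0422  0.042 ]
 [ 0.5441 -0.0461  0.042 ]] 0.1069139031943595 0.0863043398493724
```

View pics/w2c.png

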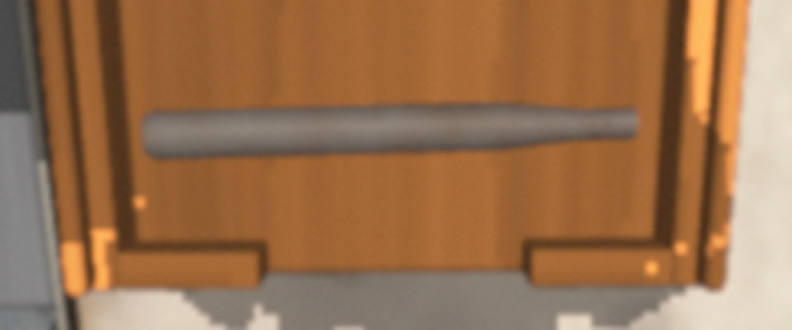

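The grey tool measures 107 mm, so it is the punch; the pale one, 86 mm, is the burnisher. I'll turn the jaws across the punch, go above it and re-check it, and check the cover against the stop in the top view.

```bash
python3 - <<'E'
from h import *
plan((.470,-.0127,.30),1.56)
E
```

```text
t 5.8 tcp [ 0.474  -0.0846  0.3078] F [0.3 0.9 0.4] w 0.043 
shift [ 0.0071  0.0718 -0.0058] turn -90.81
```

servo_tool(motion=[[0.007,0.072,-0.006,-90.8,0.2],[0.007,0.072,-0.006,-90.8,0.2],[0.007,0.072,-0.006,-90.8,0.2],[0.007,0.072,-0.006,-90.8,0.2],[0.007,0.072,-0.006,-90.8,0.2],[0.007,0.072,-0.006,-90.8,0.2],[0.007,0.072,-0.006,-90.8,0.2],[0.007,0.072,-0.006,-90.8,0.2]])

```text
clock: 6.6
tcp_pos: [0.4697, -0.0099, 0.3002]
orientation: [-0.929, 1.373, 0.917]
contact_force: [-0.3, 0.5, 0.9]
grip_width: 0.0341
```

servo_tool(motion=[[0,0,0,-22,0.2],[0,0,0,-22,0.2],[0,0,0,-22,0.2],[0,0,0,-22,0.2]])

```text
clock: 7.0
tcp_pos: [0.4696, -0.0076, 0.3002]
orientation: [-1.218, 1.213, 1.21]
contact_force: [0.2, -0.1, 0.7]
grip_width: 0.034
```

```bash
python3 - <<'E'
from h import *
plan((.470,-.0127,.30),1.56)
T=pose(); np.save('T3.npy',T); w=grab_frame('wrist')[:,:,::-1]; t=grab_frame('top')[:,:,::-1]; print(get_obs()['joints'].round(3))
cv2.imwrite('pics/w3.png',w); cv2.imwrite('pics/top3.png',t)
c=np.zeros((590,800,3),np.uint8); c[:300]=cv2.resize(t[245:305,160:320],(800,300),interpolation=cv2.INTER_CUBIC); c[300:,:387]=cv2.resize(w,(387,290)); cv2.imwrite('pics/c3.png',c)
E
```

```text
t 7.0 tcp [ 0.4696 -0.0076  0.3002] F [ 0.2 -0.1  0.7] w 0.034 
shift [ 0.0003 -0.0004 -0.0051] turn 0.88
[ 0.564  0.394 -0.81   2.089  0.402  0.818  1.081]
```

View pics/c3.png

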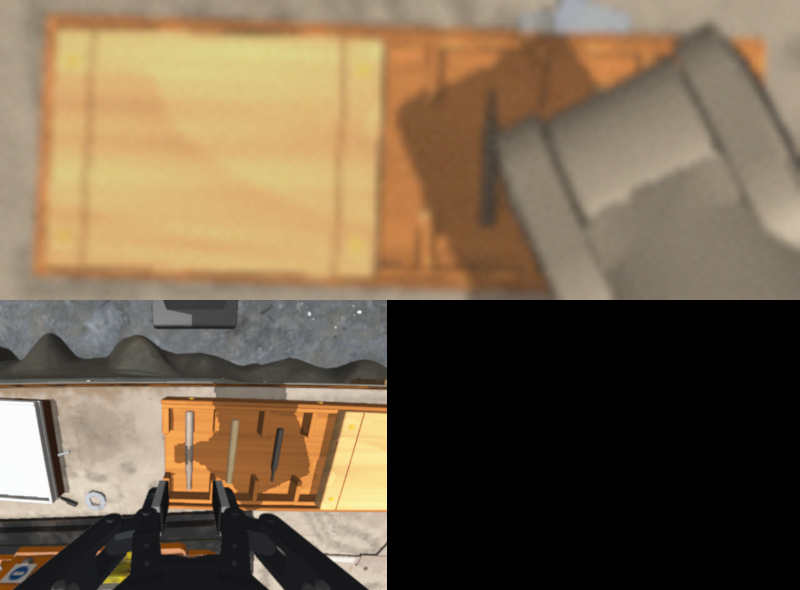

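The cover is flush against the stop wall. All three tools show in the wrist view: the grey punch in the right pocket at about (190, 411–487), the pale burnisher in the middle and the dark graver on the left.

```bash
python3 - <<'E'
from h import *
T=np.load('T3.npy'); s=640/387
P=px2w('wrist',[(190*s,111*s),(190*s,187*s)],[.027]*2,T); print(P.round(4))
im=cv2.imread('pics/w3.png')[170:330,250:490]; cv2.imwrite('pics/w3c.png',cv2.resize(im,None,fx=3.3,fy=3.3,interpolation=cv2.INTER_CUBIC))
E
```

```text
[[ 0.4214 -0.0112  0.027 ]
 [ 0.523  -0.0108  0.027 ]]
```

View pics/w3c.png

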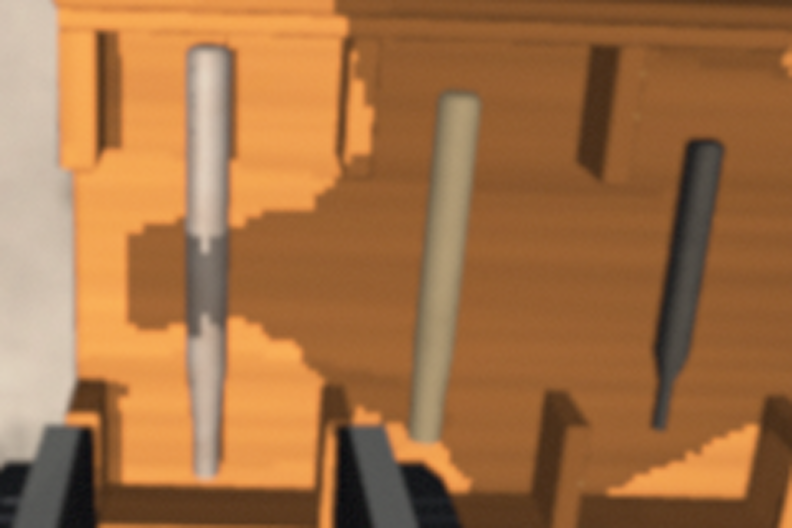

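servo_tool(motion=[[0.03,0,-0.003,0.3,0.3],[0.05,0,-0.003,0.3,0.3],[0.07,0,-0.003,0.3,0.3],[0.085,0,-0.003,0.3,0.3],[0.085,0,-0.003,0.3,0.3],[0.095,0,-0.003,0.3,0.3],[0.1,0,-0.003,0.3,0.3],[0.1,0,-0.003,0.3,0.3]], force=40)

```text
clock: 7.9
tcp_pos: [0.4694, -0.0121, 0.2001]
orientation: [-1.211, 1.219, 1.202]
contact_force: [-0.6, -0.2, -0.5]
grip_width: 0.0301
```

```bash
python3 - <<'E'
from h import *
plan((.470,-.0105,.1965),1.5708)
T=pose(); np.save('T4.npy',T); w=grab_frame('wrist')[:,:,::-1]; cv2.imwrite('pics/w4.png',w)
E
```

```text
t 7.9 tcp [ 0.4694 -0.0121  0.2001] F [-0.6 -0.2 -0.5] w 0.0301 
shift [ 0.0035 -0.0006  0.0016] turn -0.3
```

View pics/w4.png

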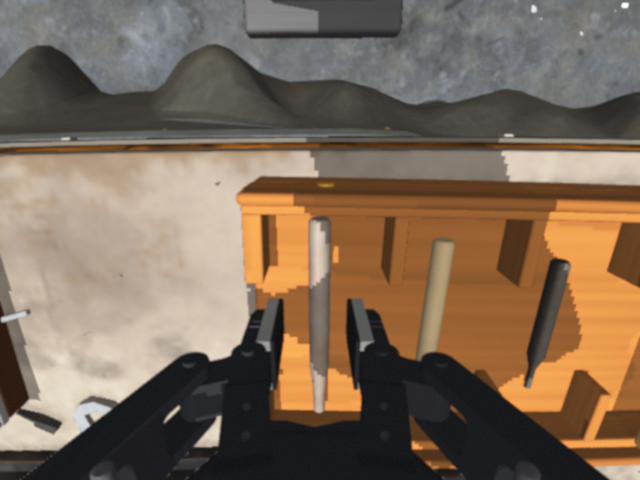

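The punch (column 319) stands between the fingers (282–348), 1–2 mm off centre. I'll go down the last 3.5 mm and close.

servo_tool(motion=[[0.002,0,0.002,0,0.3],[0.0035,0,0.002,0,0.3],[0.0035,0,0.002,0,0.5],[0.0035,0,0.002,0,0.8],[0.0035,0,0.002,0,1],[0.0035,0,0.002,0,1],[0.0035,0,0.002,0,1],[0.0035,0,0.002,0,1]], force=40)

```text
clock: 8.75
tcp_pos: [0.4696, -0.0101, 0.197]
orientation: [-1.211, 1.218, 1.202]
contact_force: [-0.6, -0.3, 4.4]
grip_width: 0.0079
```

servo_tool(motion=[[0,0,0,0,1],[-0.002,0,0,0,1],[-0.004,0,0,0,1],[-0.006,0,0,0,1],[-0.006,0,0,0,1]], force=60)

```text
clock: 9.25
tcp_pos: [0.4697, -0.0101, 0.2032]
orientation: [-1.211, 1.218, 1.202]
contact_force: [-0.2, 0.1, -1.0]
grip_width: 0.007
```

```bash
python3 - <<'E'
from h import *
o=get_obs();print(o['tcp_pos'],o['contact_force'],o['grip_width'])
w=grab_frame('wrist')[:,:,::-1]; s=grab_frame('scene')[:,:,::-1]; cv2.imwrite('pics/s5.png',s)
c=np.zeros((500,800,3),np.uint8); c[:,:400]=cv2.resize(w[200:450,220:420],(400,500)); c[:,400:]=cv2.resize(s[200:450,250:450],(400,500)); cv2.imwrite('pics/c5.png',c)
E
```

```text
[ 0.46971292 -0.01009669  0.20322297] [-0.19524453  0.09061063 -1.02886738] 0.006993405958988646
```

View pics/c5.png

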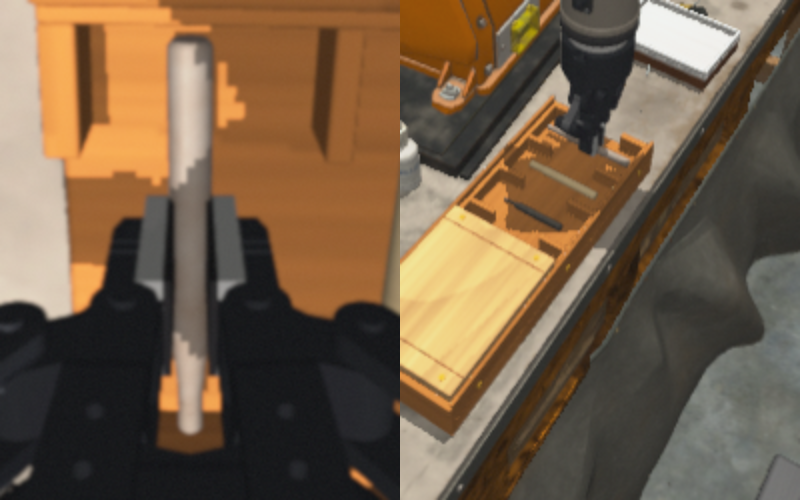

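The punch is held and is clear of the pocket floor. I'll lift and carry it to the pan.

servo_tool(motion=[[-0.015,0,0,0,1],[-0.035,0,0,0,1],[-0.055,0,0,0,1],[-0.07,0,0,0,1],[-0.07,0,0,0,1]])

```text
clock: 9.85
tcp_pos: [0.4704, -0.0094, 0.2746]
orientation: [-1.213, 1.216, 1.199]
contact_force: [0.4, 1.5, -1.0]
grip_width: 0.0074
```

```bash
python3 - <<'E'
from h import *
plan((.4747,-.248,.272),1.5708-.049)
E
```

```text
t 9.85 tcp [ 0.4704 -0.0094  0.2746] F [ 0.4  1.5 -1. ] w 0.0074 
shift [ 0.0047 -0.0057 -0.2385] turn 2.48
```

servo_tool(motion=[[0.002,-0.006,-0.02,2.5,1],[0.002,-0.006,-0.06,2.5,1],[0.002,-0.006,-0.1,2.5,1],[0.002,-0.006,-0.14,2.5,1],[0.002,-0.006,-0.18,2.5,1],[0.002,-0.006,-0.215,2.5,1],[0.002,-0.006,-0.233,2.5,1],[0.002,-0.006,-0.238,2.5,1]])

```text
clock: 10.65
tcp_pos: [0.4739, -0.2512, 0.2733]
orientation: [-1.175, 1.241, 1.163]
contact_force: [-0.7, 0.4, -1.2]
grip_width: 0.0072
```

```bash
python3 - <<'E'
from h import *
plan((.4747,-.248,.201),1.5708-.049)
T=pose(); np.save('T6.npy',T)
w=grab_frame('wrist')[:,:,::-1]; cv2.imwrite('pics/w6.png',w)
E
```

```text
t 10.65 tcp [ 0.4739 -0.2512  0.2733] F [-0.7  0.4 -1.2] w 0.0072 
shift [ 0.0722 -0.0006  0.0039] turn -0.38
```

View pics/w6.png

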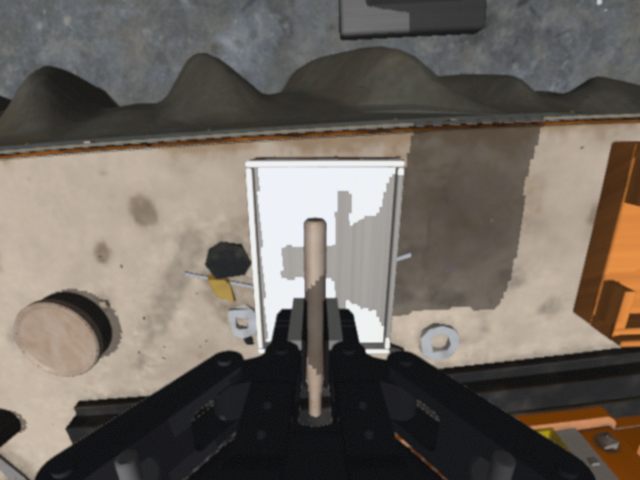

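The punch is held parallel to the pan. The pan's rim corners are at about (247,160), (405,160), (390,352) and (260,352).

```bash
python3 - <<'E'
from h import *
T=np.load('T6.npy')
P=px2w('wrist',[(247,160),(405,160),(390,352),(260,352)],[.032]*4,T);print(P.round(4),P.mean(0))
print(px2w('wrist',[(315,219),(315,415)],[.1]*2,T))
plan((.4747,-.248,.201),1.5708-.049)
E
```

```text
[[ 0.4048 -0.2918  0.032 ]
 [ 0.41   -0.1958  0.032 ]
 [ 0.5484 -0.2025  0.032 ]
 [ 0.5436 -0.299   0.032 ]] [ 0.47668821 -0.24729734  0.032     ]
[[ 0.42654918 -0.25098563  0.1       ]
 [ 0.53635069 -0.25706816  0.1       ]]
t 10.7 tcp [ 0.4742 -0.25    0.2735] F [-0.3 -1.1 -0.1] w 0.0071 
shift [ 0.0725 -0.0003  0.0027] turn -0.28
```

servo_tool(motion=[[0.02,0,0.003,-0.4,1],[0.04,0,0.003,-0.4,1],[0.055,0,0.003,-0.4,1],[0.065,0,0.003,-0.4,1],[0.07,0,0.003,-0.4,1],[0.072,0,0.003,-0.4,1]])

```text
clock: 11.3
tcp_pos: [0.4746, -0.2473, 0.2012]
orientation: [-1.182, 1.236, 1.17]
contact_force: [-0.0, 0.2, -0.7]
grip_width: 0.0071
```

servo_tool(motion=[[0.001,0,0,0,1],[0.002,0,0,0,1],[0.003,0,0,0,1],[0.003,0,0,0,1]])

```text
clock: 11.7
tcp_pos: [0.4746, -0.2474, 0.1984]
orientation: [-1.182, 1.236, 1.17]
contact_force: [-0.0, 0.4, 0.3]
grip_width: 0.0069
```

servo_tool(motion=[[0.0007,0,0,0,1],[0.0014,0,0,0,1],[0.0014,0,0,0,1]])

```text
clock: 12.0
tcp_pos: [0.4747, -0.2476, 0.1972]
orientation: [-1.182, 1.236, 1.169]
contact_force: [-0.2, -0.5, 1.8]
grip_width: 0.0073
```

servo_tool(motion=[[0.0007,0,0,0,1],[0.0014,0,0,0,1],[0.0014,0,0,0,1]])

```text
clock: 12.3
tcp_pos: [0.4748, -0.2474, 0.197]
orientation: [-1.183, 1.237, 1.169]
contact_force: [-4.3, 1.1, 15.8]
grip_width: 0.0075
```

servo_tool(motion=[[0,0,0,0,1],[0,0,0,0,1],[0,0,0,0,0.8],[0,0,0,0,0.7],[0,0,0,0,0.6],[0,0,0,0,0.5],[0,0,0,0,0.5]], force=20)

```text
clock: 13.0
tcp_pos: [0.4748, -0.2474, 0.1969]
orientation: [-1.183, 1.237, 1.169]
contact_force: [0.2, 0.6, -0.3]
grip_width: 0.0215
```

servo_tool(motion=[[-0.005,0,0,0,0.5],[-0.02,0,0,0,0.5],[-0.05,0,0,0,0.5],[-0.09,0,0,0,0.5],[-0.13,0,0,0,0.5],[-0.15,0,0,0,0.5],[-0.15,0,0,0,0.5]])

```text
clock: 13.7
tcp_pos: [0.4758, -0.2457, 0.3513]
orientation: [-1.188, 1.235, 1.163]
contact_force: [0.3, 0.3, -0.2]
grip_width: 0.0213
```

```bash
python3 - <<'E'
from h import *
plan((.4747,-.248,.35),1.5708-.049)
w=grab_frame('wrist')[:,:,::-1]; s=grab_frame('scene')[:,:,::-1]; t=grab_frame('top')[:,:,::-1]; cv2.imwrite('pics/s7.png',s); cv2.imwrite('pics/t7.png',t)
c=np.zeros((600,800,3),np.uint8); c[:300,:400]=cv2.resize(w,(400,300)); c[:300,400:]=cv2.resize(s[130:430,200:500],(400,300)); c[300:]=cv2.resize(t[190:310,150:490],(800,300)); cv2.imwrite('pics/c7.png',c)
E
```

```text
t 13.7 tcp [ 0.4758 -0.2457  0.3513] F [ 0.3  0.3 -0.2] w 0.0213 
shift [ 0.0014  0.001  -0.0023] turn 0.14
```

View pics/c7.png

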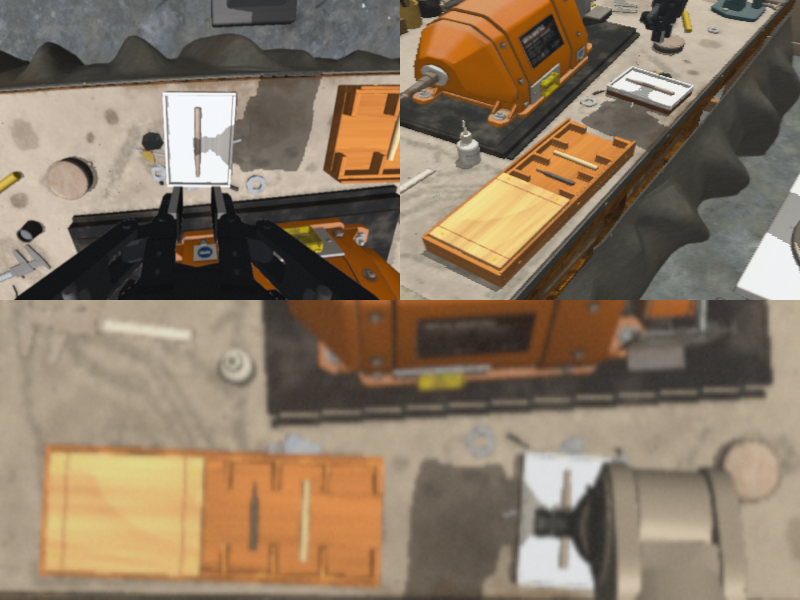

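The punch lies flat inside the pan (wrist view, about (198, 105–177)). The cover is at the stop, the burnisher and graver are in their pockets, and the bystanders haven't moved.

```bash
python3 -c "
from bench import *
print(hand_in())"
```

```text
the job is handed in; nothing more can be done
None
```

The punch now lies flat in the aluminium pan, and I handed the job in at about 14 s on the robot's clock, against the 54 s limit.

- **Cover:** I pushed it by its right end face along the guides to the stop. At the end the force rose to about 15 N with almost no further movement, and the top view shows the cover flush with the stop wall.
- **Finding the punch:** The grey tool in the rightmost pocket measured about 107 mm long, so it is the punch. The pale tool in the next pocket measured 86 mm, which matches the burnisher.
- **Placing it:** I lowered the punch until the fingers pressed at about 16 N, relieved that force, then opened the gripper and backed off.
- **Last checks:** The pictures show the punch inside the pan, parallel to its long sides. The burnisher and graver are in their pockets, and the tin, oiler and caliper look unmoved. The arm was clear, with no contact force.

**Not confirmed:**
- The polishing bar is now under the cover, so I could not see it in the last pictures.
- The gripper read about 7 to 8 mm on the nominally 10 mm punch. I put this down to taper and soft pads, and the grip held throughout.

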